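Close the thermal cycler and start its run

TASK

A sealed plate is waiting in the open thermal cycler. Lower the hinged lid gently until it is fully closed, without slamming it; only then press the square program key fully down and let it come back up, and after that press the long start key fully down and let it go. Press one key at a time, do not press the round stop key, and leave the plate seated and everything else on the bench where it stands.

Things in the scene. Friction and masses are not known exactly. Their poses are not given: they have to be found in the camera images.
- cycler: Thermal cycler, grey sheet metal, fixed, 300 mm deep (x), 240 wide (y). Origin: centre of its underside on the bench; x from its front (console, towards the robot) to its back, y to the user's left. Deck 125 mm high from x -45 to +150 mm. In front the flat console slopes down from z 125 at x -45 to 75 at x -150 mm (25.5 degrees; outward normal (-0.430, 0, 0.903)): display left, 3 keys.
- hinge (a point): Middle of the lid's hinge axis, at (125, 0, 128) mm in the cycler's frame; the axis is the cycler's y.
- lid (a joint): Lid angle, rad: 0 fully closed (level; hard stop, no latch), starts open at 0.8 to 1.25, at most 1.4; the front edge rises as it opens. Stiff friction hinge (0.9 N m, lid 0.7 kg): it stays at any angle and takes some 3 to 8 N on its top face 120 mm from the hinge to push down.
- lid_top (a point): Point on the centre line of the lid's top face, 120 mm from the hinge; z is the face's normal, x points to the hinge. Lid: flat metal case 226 mm wide, 45 thick, 170 from hinge to front; its underside passes through the hinge axis; the top face is flat from 0 to 140 mm from the hinge, then slopes to the 14 mm thick front edge. Closed, its top is 173 mm above the bench.
- lid_grip (a point): Middle of the front of the lid's black grip, a lip 110 mm wide (y), 10 mm thick, that stands 21 mm out of the lid's front edge, 191 mm from the hinge.
- program_key (a joint): Travel of the program key, m: 0 up, 0.005 fully down; springs back up by itself. About 1.5 N to start, 5 N fully down, along the console's inward normal.
- program_top (a point): Centre of the top of the program key: square, 26 x 26 mm, light grey, 9 mm proud of the console at mid-slope, on the cycler's centre line: (-97.5, 0, 100) mm in its frame plus 9 mm along the normal; first key right of the display. z is the console's outward normal, x up the slope, y along the row. Key pitch 48 mm.
- start_key (a joint): Travel of the start key, m: as for the program key (0 up, 0.005 fully down, 5 N).
- start_top (a point): Centre of the top of the start key: oblong, 52 mm up the slope x 28 mm along the row, same grey, 9 mm proud, 48 mm right of the program key (y = -48 mm), the middle key. Axes as program_top.
- stop_key (a joint): Travel of the stop key, m: 0 up, 0.005 down; not to be pressed.
- stop_top (a point): Centre of the top of the stop key: round, 26 mm across, same grey, 9 mm proud, the last key on the right (y = -96 mm). Axes as program_top.
- plate: Loose, sealed 96-well plate, 86 x 127 x 16 mm, 50 g, lying in the well of the block with 3 mm play all round, its top 1 mm below the deck; origin at the centre of its underside. The closed lid clears it by 4 mm.
- block (a point): Centre of the floor of the block's well (92 x 133 mm, 17 mm deep), at (35, 0, 108) mm in the cycler's frame.
- tip_box: Bystander beside the cycler: box of pipette tips with clear lid, 125 x 85 x 75 mm; origin at the centre of its underside.
- tube_rack: Bystander beside the cycler: white rack with capped tubes, 130 x 75 x 48 mm; origin at the centre of its underside.
- pipette: Bystander lying on the bench at the left: grey pipette, 245 mm long, 28 mm thick; origin on the bench below its middle, x along it.
- mouse: Bystander: black computer mouse, 105 x 60 x 30 mm, on the pad at the right; origin at the centre of its underside.
- reagent_bottle: Bystander left of and behind the cycler: capped jar, 70 mm across, 130 mm high; origin at the centre of its underside.
- beaker: Bystander right of and behind the cycler: clear beaker, 72 mm across, 85 mm high; origin at the centre of its underside.
Not all that is in view belongs to the job. What is shaped like the plate but orange is not meant.

How it is judged:
By the outcome, as a careful person would: the job done as asked, in the order asked, and still so for the second after the job is handed in, with the robot touching nothing.
It also fails if it takes over 51 s, if anything falls off the work surface, if the arm or the gripper's body presses on something with over 40 N, if the wrist force passes 120 N, or if a joint passes its speed limit or range.

ROBOT

A 7-joint arm with a two-finger parallel gripper is mounted at the origin on the work surface. World frame = base frame: x ahead of the robot, y to its left, z up, the work surface at z = 0. Lengths are in m, angles in rad, forces in N, time in s.
With the tool pointing down it reaches from about 0.425 to 0.875 m from the base axis. Payload 8.4 kg.
Tool frame: the origin (TCP) lies midway between the tips of the shut fingers; the grasp point (between the pads) lies 19 mm behind it (grip_point_offset is the distance from the TCP to the grasp point, in m); z points along the fingers, y is the line along which they close (so a half turn about z gives the same grasp; the last joint's range is limited). The gripper opens to 87 mm and grips with 3 to 60 N. Pads are 19 mm wide; open, the fingers measure 117 mm over their backs; the gripper's body (75 mm by 190 mm) begins 51 mm behind the grasp point.
Start: joints at [-1.212, 0.333, 0.04, 1.465, -0.013, 1.343, -0.059], TCP at [0.287, 0.583, 0.223] pointing down, gripper open.
Joint ranges: [-2.58, 2.58], [-0.38, 2.09], [-1.3, 1.39], [0.25, 2.4], [-1.5, 4.64], [0.08, 2.09], [-2.65, 2.65]. Speed limits (rad/s): [2.22, 2.22, 2.79, 2.79, 3.14, 3.14, 3.14].

INTERFACE

Orientations are given as a unit quaternion [w, x, y, z].
In Python, from station import * gives the robot as it stands. The module is installed in compiled form; this text tells all that it offers.
- The arm moves only by the shell command python3 -m pendant 'ROWS' [OPENING] [FORCE]. ROWS is JSON, a list of rows, each an object of numbers: "x", "y", "z": the shift along the tool's x, y, z in m; "spin": the turn about the tool's z in rad. A call has 1 to 5 rows; each row is the pose to reach, as a shift and turn from the pose commanded when the call began, along the tool's axes at that moment; what a row does not reach only later rows make up. A row lasts 1/12 s, in which the tool goes at most 41.7 mm and 7.16 degrees, less where a joint would pass 70% of its speed; a pose out of reach is approached as far as the arm can. A call with a gripper value outside its range is refused whole. OPENING is the opening, from 0 (shut) to 1 (fully open), set as the call begins (- or left out, the last holds). The fingers move at their own pace and stop on an object; FORCE is the grip in N (left out, the last holds). Time passes only in rows, so rows that repeat a pose let the fingers close. It gives the time, the measured TCP pose, the force, the opening and the grip force at its end, in the units of the state.
- observe(): the state, without advancing time (a new reading comes with each control period).
- get_image(name): name is "scene" or "top" or "wrist"; returns (picture, depth): 420x560x3 uint8, red, green, blue; 420x560 float32, m along the optical axis (not along the pixel's ray), 0 where there is no reading.
- camera_info(name): a dict with "mtx" (3x3 intrinsics, pixels), "view" (4x4, takes a point from world to camera coordinates). Camera axes: x right, y up, looking along -z (the intrinsics and any distortion apply to the point x, -y, -z); pixel columns grow to the right and rows downward; lengths in m; the calibration is good to about 2 mm. A picture is of the moment at which its call begins: read the wrist's pose just before it. camera_info takes no time and is no camera call; for the wrist camera it gives the pose at the moment of the call.
- hand_in(): hands the job in; it is judged then, once.
Trained networks look in the newest picture that a camera, given by its name, has taken for a name from the list of things; names that differ only in an ending like _2 or _b are one class to them, and where a whole thing is asked for, a point or a joint stands for the part that bears it (a point fixed in the world has none). Each returns a list of dicts, best first, with "p" (0 to 1); they miss things now and then, are a little off and sometimes report something else, mostly with a low value. They report only what shows in the picture. A call takes as long as a camera call. They do not tell look-alikes from the thing itself.
- silhouettes(camera, name): "mask" (420x560 bool, what is visible of it) and "rect" ([left, top, right, bottom] in pixels, round what is visible of it).
The state is a dict: "t": time; "joint_positions": joint angles; "qvel": joint speeds; "joint_efforts": joint torques, N m; "position": TCP position; "eef_rot": TCP orientation; "wrist_force": force on the tool from outside, world axes, zero at the start; "wrist_torque": the same for the moment, N m; "gripper_width": finger opening in m; "finger_force": force on a finger pad.
Only numpy, scipy, OpenCV 4.12 (cv2) and the standard library are available. Lean on these libraries where they do the work, as an engineer would, in place of code of your own. Each camera call takes 0.05 s, during which the arm holds its last target. There are 200 camera calls.

## Working session

There is one attempt and no reset: what is moved stays moved. The work goes in short steps, Python scripts to look and compute and a shell command to move; the robot and the scene stay as the last step left them, time stands still between calls to the robot, and variables do not carry over. Pictures are saved under pics/ and viewed, at most 10 in all, crops included, and the job is handed in when it is done.

```bash
mkdir -p pics
cat > h.py <<'E'
from station import *
import numpy as np, cv2
def world(info,depth,mask):
    v,u=np.nonzero(mask&(depth>0)); d=depth[v,u]; K=info["mtx"]; K=np.array(K)
    c=np.stack([(u-K[0,2])/K[0,0]*d,-(v-K[1,2])/K[1,1]*d,-d,np.ones_like(d)])
    return (np.linalg.inv(np.array(info["view"]))@c)[:3].T,u,v
def save(n,p): cv2.imwrite("pics/"+n,cv2.cvtColor(p,cv2.COLOR_RGB2BGR))
E
python3 - <<'E'
from h import *
for c in("scene","top"):
    i=camera_info(c);p,d=get_image(c);save(c+"0.png",p);np.savez(c+"0.npz",d=d,p=p)
    print(c,i.keys(),np.linalg.inv(np.array(i["view"]))[:3].round(2).tolist())
    for n in("cycler","lid_top","program_key","start_key","stop_key","plate"):
        for r in silhouettes(c,n)[:4]:
            w=world(i,d,r["mask"])[0]; print(n,round(r["p"],2),np.array(r["rect"]).round().tolist(),np.median(w,0).round(3) if len(w) else None)
print(observe())
E
```

```text
scene dict_keys(['mtx', 'view']) [[0.27, -0.81, 0.52, 1.11], [0.96, 0.23, -0.15, -0.15], [0.0, 0.54, 0.84, 1.11]]
cycler 0.64 [235.0, 176.0, 340.0, 286.0] [0.635 0.022 0.206]
cycler 0.32 [130.0, 298.0, 164.0, 335.0] [ 0.693 -0.387  0.048]
start_key 0.43 [254.0, 188.0, 260.0, 199.0] [ 0.432 -0.014  0.111]
stop_key 0.64 [255.0, 187.0, 260.0, 198.0] [ 0.432 -0.012  0.111]
stop_key 0.39 [238.0, 195.0, 246.0, 201.0] [ 0.43  -0.061  0.109]
stop_key 0.38 [207.0, 232.0, 238.0, 284.0] [ 0.59  -0.164  0.074]
plate 0.9 [316.0, 143.0, 356.0, 175.0] [0.294 0.296 0.016]
plate 0.64 [187.0, 196.0, 217.0, 236.0] [ 0.4   -0.199  0.016]
top dict_keys(['mtx', 'view']) [[0.0, 1.0, -0.05, 0.41], [-1.0, 0.0, 0.0, 0.01], [0.0, 0.05, 1.0, 1.27]]
cycler 0.78 [221.0, 133.0, 312.0, 243.0] [0.529 0.033 0.126]
lid_top 0.79 [221.0, 131.0, 312.0, 174.0] [0.604 0.033 0.27 ]
lid_top 0.37 [222.0, 134.0, 311.0, 244.0] [0.528 0.033 0.126]
start_key 0.65 [276.0, 216.0, 288.0, 232.0] [ 0.421 -0.014  0.108]
stop_key 0.69 [263.0, 217.0, 271.0, 227.0] [0.424 0.036 0.11 ]
stop_key 0.59 [297.0, 222.0, 306.0, 228.0] [ 0.423 -0.
[... 287 characters left out ...]
array([-1.21214283,  0.3331624 ,  0.03988591,  1.465407  , -0.0133812 ,
        1.34326932, -0.05852561]), 'qvel': array([-0.00117502, -0.00151304, -0.00045102, -0.00066287,  0.00131811,
        0.0022078 ,  0.00043973]), 'joint_efforts': array([-1.36221021e-03, -6.55942726e+01,  1.33214638e+00, -4.04010236e+01,
       -5.98997623e-02,  3.43432906e-02,  2.17462230e-06]), 'position': array([0.28731595, 0.58303079, 0.22256659]), 'eef_rot': array([3.89366737e-06, 2.26951276e-01, 9.73906114e-01, 9.19396274e-06]), 'wrist_force': array([-0.10849437,  0.1493172 ,  0.22281419]), 'wrist_torque': array([ 0.01428276, -0.03738498,  0.02374549]), 'finger_force': 0.0, 'gripper_width': 0.08720056314147069}
```

Run:
```python
from h import *
a=np.load("top0.npz");i=camera_info("top");d=a["d"]
m=np.zeros(d.shape,bool);m[120:260,205:330]=1
w,u,v=world(i,d,m)
s=w[(abs(w[:,2]-.125)<.004)]
# console: fit plane
k=(w[:,2]>.085)&(w[:,2]<.115)&(w[:,0]<.46)
C=w[k];A=np.c_[C[:,:2],np.ones(len(C))]
for _ in range(6):
    sol=np.linalg.lstsq(A,C[:,2],rcond=None)[0]; r=C[:,2]-A@sol; q=abs(r)<.003; C,A=C[q],A[q]
print("console",sol,len(C)); print("yaw",np.arctan2(sol[1],sol[0]),np.hypot(*sol[:2]))
cy=w[(w[:,2]>.07)&(w[:,2]<.13)]
print(np.percentile(cy,[0.5,2,50,98,99.5],axis=0).round(4))
rect=cv2.minAreaRect(cy[:,:2].astype(np.float32));print(rect)
L=w[w[:,2]>.15]; print("lid",np.percentile(L,[0,2,98,100],axis=0).round(3))
for y in(-.05,.03,.1):
    q=L[abs(L[:,1]-y)<.004]; o=np.argsort(q[:,0]); print(q[o][:,[0,2]].round(3)[::5].tolist())
p=a["p"];save("topc.png",cv2.resize(p[110:300,150:370],None,fx=3.6,fy=3.1))
p=np.load("scene0.npz")["p"];save("scenec.png",cv2.resize(p[100:350,120:400],None,fx=2.8,fy=2.4))
```

```text
console [ 0.44060123 -0.00387498 -0.08503593] 1037
yaw -0.008794534593550228 0.4406182695566098
[[ 0.3754 -0.1548  0.0715]
 [ 0.3786 -0.148   0.0733]
 [ 0.4817  0.0243  0.1189]
 [ 0.5916  0.1495  0.1285]
 [ 0.6178  0.1529  0.1293]]
((0.5228157639503479, -0.0007220804691314697), (0.3093106150627136, 0.29957589507102966), 89.41231536865234)
lid [[ 0.547 -0.08   0.151]
 [ 0.55  -0.075  0.159]
 [ 0.683  0.142  0.292]
 [ 0.685  0.146  0.296]]
[[0.555, 0.271], [0.558, 0.27], [0.562, 0.277], [0.565, 0.276], [0.57, 0.278], [0.573, 0.274], [0.576, 0.273], [0.58, 0.278], [0.583, 0.278], [0.586, 0.275], [0.589, 0.272], [0.593, 0.275], [0.599, 0.273], [0.602, 0.269], [0.607, 0.27], [0.614, 0.264], [0.618, 0.255], [0.626, 0.244], [0.633, 0.233], [0.641, 0.222], [0.646, 0.213], [0.653, 0.203], [0.661, 0.191], [0.671, 0.177], [0.676, 0.166], [0.685, 0.154]]
[[0.548, 0.29], [0.55, 0.292], [0.555, 0.291], [0.561, 0.285], [0.567, 0.278], [0.57, 0.277], [0.575, 0.276], [0.58, 0.277], [0.583, 0.273], [0.588, 0.273], [0.593, 0.273], [0.596, 0.271], [0.601, 0.273], [0.607, 0.271], [0.61, 0.268], [0.617, 0.261], [0.625, 0.247], [0.629, 0.241], [0.636, 0.232], [0.641, 0.221], [0.649, 0.209], [0.658, 0.195], [0.662, 0.187], [0.671, 0.175], [0.679, 0.164], [0.684, 0.155]]
[[0.557, 0.274], [0.56, 0.272], [0.564, 0.28], [0.567, 0.278], [0.57, 0.276], [0.574, 0.281], [0.577, 0.275], [0.582, 0.277], [0.586, 0.269], [0.591, 0.273], [0.595, 0.276], [0.599, 0.271], [0.604, 0.271], [0.609, 0.271], [0.613, 0.265], [0.62, 0.255], [0.627, 0.246], [0.633, 0.233], [0.64, 0.224], [0.648, 0.212], [0.656, 0.202], [0.664, 0.189], [0.67, 0.175], [0.679, 0.164]]
```

View pics/topc.png

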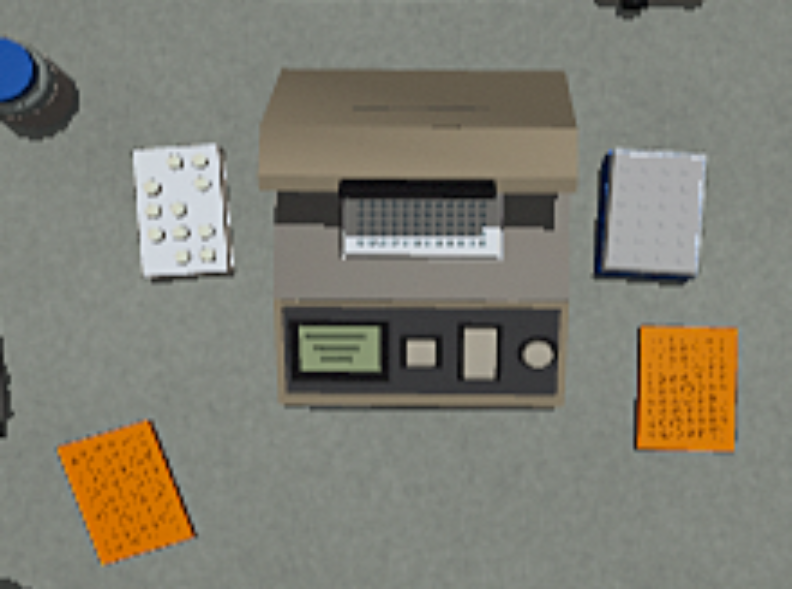

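View pics/scene0.png

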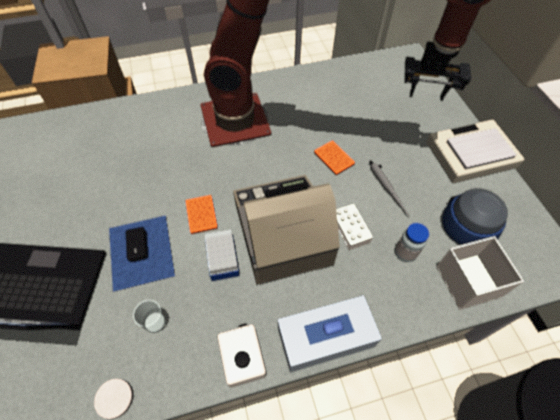

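Nothing ambiguous remains. In the top crop, the display is at (340,348), the square program key at (421,352), the oblong start key at (480,353) and the round stop key at (538,354). The grey plate in the well is at (422,235), and the orange look-alikes are at (125,490) and (686,388). The estimates agree: cycler origin ≈ (0.525, 0.034), yaw ≈ 0, hinge x ≈ 0.650, lid angle ≈ 1.02 rad (predicted 140 mm edge at (0.614, 0.271), measured (0.612, 0.269)).

```bash
python3 -m pendant '[{"z":-0.04,"spin":-0.12},{"z":-0.08,"spin":-0.24},{"z":-0.12,"spin":-0.36},{"z":-0.13,"spin":-0.458},{"z":-0.13,"spin":-0.458}]' 0
python3 -c "
from h import *
o=observe();print(o['position'],o['eef_rot'],o['joint_positions'].round(2),o['wrist_force'])"
```

```text
[0.28731595 0.58303079 0.22256659] [3.89366737e-06 2.26951276e-01 9.73906114e-01 9.19396274e-06] [-1.21  0.33  0.04  1.47 -0.01  1.34 -0.06] [-0.10849437  0.1493172   0.22281419]invalid input at $[0]: expected keys x, y, z, spin
```

All four keys are required in each row.

```bash
python3 -m pendant '[{"x":0,"y":0,"z":-0.04,"spin":-0.12},{"x":0,"y":0,"z":-0.08,"spin":-0.24},{"x":0,"y":0,"z":-0.12,"spin":-0.36},{"x":0,"y":0,"z":-0.13,"spin":-0.458},{"x":0,"y":0,"z":-0.13,"spin":-0.458}]' 0
python3 -c "
from h import *
o=observe();print(o['position'],o['eef_rot'],o['joint_positions'].round(2),o['wrist_force'])"
```

```text
t: 1.12
position: [0.2879, 0.5842, 0.3575]
eef_rot: [0.001, -0.003, 1.0, 0.003]
wrist_force: [0.7, 1.2, 0.4]
gripper_width: 0.0617
finger_force: 0.0
[0.28790176 0.5841948  0.35749016] [ 0.00138538 -0.00301469  0.99998894  0.00333456] [-1.17  0.3  -0.01  1.23  0.    1.6   0.39] [0.7488096  1.20033102 0.42469886]
```

```bash
python3 -m pendant '[{"x":-0.02,"y":-0.03,"z":0,"spin":0},{"x":-0.04,"y":-0.06,"z":0,"spin":0},{"x":-0.06,"y":-0.09,"z":0,"spin":0},{"x":-0.08,"y":-0.12,"z":0,"spin":0},{"x":-0.1,"y":-0.15,"z":0,"spin":0}]'
python3 -m pendant '[{"x":-0.02,"y":-0.03,"z":0,"spin":0},{"x":-0.04,"y":-0.06,"z":0,"spin":0},{"x":-0.06,"y":-0.09,"z":0,"spin":0},{"x":-0.08,"y":-0.12,"z":0,"spin":0},{"x":-0.1,"y":-0.15,"z":0,"spin":0}]'
python3 -m pendant '[{"x":-0.02,"y":-0.03,"z":0,"spin":0},{"x":-0.04,"y":-0.06,"z":0,"spin":0},{"x":-0.06,"y":-0.09,"z":0,"spin":0},{"x":-0.08,"y":-0.12,"z":0,"spin":0},{"x":-0.1,"y":-0.15,"z":0,"spin":0}]'
python3 -m pendant '[{"x":-0.022,"y":-0.025,"z":0,"spin":0},{"x":-0.044,"y":-0.05,"z":0,"spin":0},{"x":-0.066,"y":-0.075,"z":0,"spin":0},{"x":-0.088,"y":-0.1,"z":0,"spin":0},{"x":-0.088,"y":-0.1,"z":0,"spin":0}]'
```

```text
t: 1.53
position: [0.3878, 0.4313, 0.3517]
eef_rot: [-0.0, 0.001, 1.0, -0.0]
wrist_force: [0.9, 0.3, 0.7]
gripper_width: 0.028
finger_force: 0.0
t: 1.95
position: [0.4878, 0.2813, 0.3519]
eef_rot: [-0.0, 0.001, 1.0, -0.0]
wrist_force: [0.7, 0.3, 0.0]
gripper_width: 0.0017
finger_force: 0.0
t: 2.37
position: [0.5878, 0.1314, 0.3518]
eef_rot: [-0.0, 0.001, 1.0, -0.0]
wrist_force: [1.2, 0.1, 0.4]
gripper_width: 0.0005
finger_force: 0.0
t: 2.78
position: [0.6773, 0.026, 0.35]
eef_rot: [-0.001, 0.005, 1.0, -0.002]
wrist_force: [1.1, -0.5, -0.5]
gripper_width: 0.0005
finger_force: 0.0
```

```bash
python3 -m pendant '[{"x":0,"y":0,"z":0.02,"spin":0},{"x":0,"y":0,"z":0.045,"spin":0},{"x":0,"y":0,"z":0.07,"spin":0},{"x":0,"y":0,"z":0.09,"spin":0},{"x":0,"y":0,"z":0.095,"spin":0}]'
python3 -m pendant '[{"x":0.005,"y":0,"z":0,"spin":0},{"x":0.012,"y":0,"z":0,"spin":0},{"x":0.019,"y":0,"z":0,"spin":0},{"x":0.026,"y":0,"z":0,"spin":0},{"x":0.031,"y":0,"z":0,"spin":0}]'
python3 -m pendant '[{"x":0.002,"y":0,"z":0.001,"spin":0},{"x":0.005,"y":0,"z":0.003,"spin":0},{"x":0.008,"y":0,"z":0.005,"spin":0},{"x":0.011,"y":0,"z":0.007,"spin":0},{"x":0.014,"y":0,"z":0.009,"spin":0}]'
```

```text
t: 3.2
position: [0.6734, 0.0332, 0.2528]
eef_rot: [-0.003, 0.001, 1.0, -0.0]
wrist_force: [-0.4, -0.4, -0.2]
gripper_width: 0.0005
finger_force: 0.0
t: 3.62
position: [0.6439, 0.0331, 0.259]
eef_rot: [0.001, 0.0, 1.0, 0.0]
wrist_force: [-0.6, -0.3, 0.8]
gripper_width: 0.0002
finger_force: 0.0
t: 4.03
position: [0.6316, 0.0332, 0.2498]
eef_rot: [0.002, -0.0, 1.0, 0.0]
wrist_force: [3.5, 0.5, 10.3]
gripper_width: 0.0003
finger_force: 4.3
```

```bash
python3 -m pendant '[{"x":0.004,"y":0,"z":0.001,"spin":0},{"x":0.008,"y":0,"z":0.002,"spin":0},{"x":0.012,"y":0,"z":0.003,"spin":0},{"x":0.016,"y":0,"z":0.004,"spin":0},{"x":0.02,"y":0,"z":0.006,"spin":0}]'
python3 -m pendant '[{"x":0.003,"y":0,"z":0.001,"spin":0},{"x":0.006,"y":0,"z":0.002,"spin":0},{"x":0.008,"y":0,"z":0.004,"spin":0},{"x":0.01,"y":0,"z":0.005,"spin":0},{"x":0.012,"y":0,"z":0.006,"spin":0}]'
```

```text
t: 4.45
position: [0.6109, 0.0332, 0.2431]
eef_rot: [0.001, -0.0, 1.0, 0.0]
wrist_force: [3.4, 0.8, 5.5]
gripper_width: 0.0005
finger_force: 3.1
t: 4.87
position: [0.598, 0.0333, 0.2365]
eef_rot: [-0.0, -0.0, 1.0, 0.0]
wrist_force: [2.1, 1.2, 5.3]
gripper_width: 0.0006
finger_force: 2.6
```

```bash
python3 -m pendant '[{"x":0.002,"y":0,"z":0.0015,"spin":0},{"x":0.0045,"y":0,"z":0.003,"spin":0},{"x":0.007,"y":0,"z":0.0045,"spin":0},{"x":0.009,"y":0,"z":0.006,"spin":0},{"x":0.011,"y":0,"z":0.0075,"spin":0}]'
python3 -m pendant '[{"x":0.002,"y":0,"z":0.0015,"spin":0},{"x":0.004,"y":0,"z":0.003,"spin":0},{"x":0.006,"y":0,"z":0.005,"spin":0},{"x":0.008,"y":0,"z":0.0065,"spin":0},{"x":0.01,"y":0,"z":0.008,"spin":0}]'
python3 -m pendant '[{"x":0.002,"y":0,"z":0.002,"spin":0},{"x":0.004,"y":0,"z":0.0035,"spin":0},{"x":0.006,"y":0,"z":0.0055,"spin":0},{"x":0.0075,"y":0,"z":0.007,"spin":0},{"x":0.009,"y":0,"z":0.009,"spin":0}]'
python3 -m pendant '[{"x":0.002,"y":0,"z":0.002,"spin":0},{"x":0.0035,"y":0,"z":0.004,"spin":0},{"x":0.005,"y":0,"z":0.006,"spin":0},{"x":0.0065,"y":0,"z":0.008,"spin":0},{"x":0.008,"y":0,"z":0.0095,"spin":0}]'
```

```text
t: 5.28
position: [0.5867, 0.0333, 0.229]
eef_rot: [-0.0, -0.0, 1.0, 0.0]
wrist_force: [0.5, 0.9, 6.5]
gripper_width: 0.0006
finger_force: 2.8
t: 5.7
position: [0.5766, 0.0333, 0.2207]
eef_rot: [-0.001, -0.0, 1.0, 0.0]
wrist_force: [0.8, 0.8, 3.6]
gripper_width: 0.0004
finger_force: 2.2
t: 6.12
position: [0.568, 0.0333, 0.2119]
eef_rot: [-0.0, -0.0, 1.0, 0.0]
wrist_force: [-0.8, 1.9, 6.2]
gripper_width: 0.0005
finger_force: 2.5
t: 6.53
position: [0.56, 0.0333, 0.2022]
eef_rot: [-0.0, -0.0, 1.0, 0.0]
wrist_force: [1.3, 3.1, 3.6]
gripper_width: 0.0009
finger_force: 1.7
```

```bash
python3 -m pendant '[{"x":0.002,"y":0,"z":0.002,"spin":0},{"x":0.0035,"y":0,"z":0.004,"spin":0},{"x":0.005,"y":0,"z":0.006,"spin":0},{"x":0.006,"y":0,"z":0.008,"spin":0},{"x":0.007,"y":0,"z":0.01,"spin":0}]'
python3 -m pendant '[{"x":0.001,"y":0,"z":0.002,"spin":0},{"x":0.002,"y":0,"z":0.004,"spin":0},{"x":0.003,"y":0,"z":0.0055,"spin":0},{"x":0.004,"y":0,"z":0.007,"spin":0},{"x":0.005,"y":0,"z":0.0085,"spin":0}]'
python3 -m pendant '[{"x":0.001,"y":0,"z":0.001,"spin":0},{"x":0.0015,"y":0,"z":0.002,"spin":0},{"x":0.002,"y":0,"z":0.003,"spin":0},{"x":0.0025,"y":0,"z":0.004,"spin":0},{"x":0.003,"y":0,"z":0.005,"spin":0}]'
```

```text
t: 6.95
position: [0.5531, 0.0329, 0.1923]
eef_rot: [-0.0, 0.0, 1.0, -0.0]
wrist_force: [-1.4, 1.0, 3.9]
gripper_width: 0.0007
finger_force: 1.8
t: 7.37
position: [0.5484, 0.033, 0.1839]
eef_rot: [0.0, -0.0, 1.0, -0.0]
wrist_force: [0.5, 0.9, 3.2]
gripper_width: 0.0006
finger_force: 1.5
t: 7.78
position: [0.5455, 0.033, 0.179]
eef_rot: [0.0, -0.0, 1.0, -0.0]
wrist_force: [1.8, -0.2, 2.6]
gripper_width: 0.0008
finger_force: 1.2
```

```bash
python3 -m pendant '[{"x":0,"y":0,"z":0.001,"spin":0},{"x":0,"y":0,"z":0.002,"spin":0},{"x":0,"y":0,"z":0.003,"spin":0},{"x":0,"y":0,"z":0.004,"spin":0},{"x":0,"y":0,"z":0.0045,"spin":0}]'
python3 -m pendant '[{"x":0,"y":0,"z":0.0005,"spin":0},{"x":0,"y":0,"z":0.001,"spin":0},{"x":0,"y":0,"z":0.0015,"spin":0},{"x":0,"y":0,"z":0.002,"spin":0},{"x":0,"y":0,"z":0.002,"spin":0}]'
```

```text
t: 8.2
position: [0.5449, 0.033, 0.1743]
eef_rot: [-0.001, -0.0, 1.0, -0.0]
wrist_force: [-3.1, -0.0, 4.9]
gripper_width: 0.0003
finger_force: 2.2
t: 8.62
position: [0.5452, 0.0331, 0.1734]
eef_rot: [-0.0, -0.0, 1.0, 0.0]
wrist_force: [-7.4, -0.8, 12.2]
gripper_width: 0.0006
finger_force: 6.4
```

```bash
python3 -m pendant '[{"x":0,"y":0,"z":0.0005,"spin":0},{"x":0,"y":0,"z":0.001,"spin":0},{"x":0,"y":0,"z":0.0015,"spin":0},{"x":0,"y":0,"z":0.002,"spin":0},{"x":0,"y":0,"z":0.002,"spin":0}]'
```

```text
t: 9.03
position: [0.5453, 0.033, 0.1733]
eef_rot: [0.0, 0.0, 1.0, 0.001]
wrist_force: [-14.3, -1.3, 28.7]
gripper_width: 0.0006
finger_force: 14.8
```

```bash
python3 -m pendant '[{"x":0,"y":0,"z":-0.01,"spin":0},{"x":0,"y":0,"z":-0.03,"spin":0},{"x":0,"y":0,"z":-0.06,"spin":0},{"x":0,"y":0,"z":-0.09,"spin":0},{"x":0,"y":0,"z":-0.11,"spin":0}]'
python3 -m pendant '[{"x":0.025,"y":0,"z":0,"spin":0},{"x":0.05,"y":0,"z":0,"spin":0},{"x":0.075,"y":0,"z":0,"spin":0},{"x":0.1,"y":0,"z":0,"spin":0},{"x":0.12,"y":0,"z":0,"spin":0}]'
python3 - <<'E'
from h import *
for c in("wrist","top"):
    i=camera_info(c);p,d=get_image(c);save(c+"1.png",p);np.savez(c+"1.npz",d=d,p=p,K=i["mtx"],V=i["view"])
    for n in("lid_top","program_key","start_key","stop_key","plate"):
        for r in silhouettes(c,n)[:3]:
            w=world(i,d,r["mask"])[0]; print(c,n,round(r["p"],2),np.array(r["rect"]).round().tolist(),np.median(w,0).round(4) if len(w) else None,len(w))
E
```

```text
t: 9.45
position: [0.5462, 0.0331, 0.2832]
eef_rot: [0.001, -0.0, 1.0, 0.0]
wrist_force: [0.7, -0.2, 0.3]
gripper_width: 0.0002
finger_force: 0.0
t: 9.87
position: [0.4242, 0.033, 0.2804]
eef_rot: [0.0, -0.0, 1.0, 0.0]
wrist_force: [1.2, 0.2, 0.2]
gripper_width: 0.0005
finger_force: 0.0
wrist lid_top 0.8 [153.0, 231.0, 399.0, 359.0] [0.4731 0.0356 0.1392] 3966
wrist program_key 0.55 [264.0, 178.0, 291.0, 207.0] [0.4256 0.0377 0.1076] 744
wrist start_key 0.95 [209.0, 159.0, 243.0, 218.0] [ 0.4262 -0.01    0.1078] 1611
wrist stop_key 0.78 [162.0, 176.0, 191.0, 201.0] [ 0.4254 -0.0571  0.1073] 592
wrist plate 0.65 [32.0, 84.0, 122.0, 200.0] [ 0.3875 -0.192   0.0151] 8460
wrist plate 0.64 [459.0, 0.0, 560.0, 116.0] [0.2916 0.2944 0.0156] 9012
top lid_top 0.82 [225.0, 144.0, 310.0, 208.0] [0.5775 0.0325 0.173 ] 4064
top program_key 0.45 [398.0, 200.0, 415.0, 235.0] [ 0.4509 -0.4049  0.0327] 633
top plate 0.77 [165.0, 246.0, 204.0, 292.0] [0.2818 0.295  0.0161] 1176
top plate 0.67 [326.0, 215.0, 353.0, 252.0] [ 0.3903 -0.1979  0.0165] 1071
```

View pics/wrist1.png

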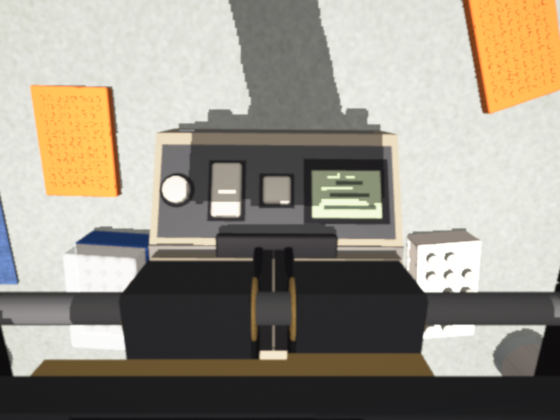

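The wrist view shows the console clear: stop key (176,189), start key (226,190), program key (277,190). The lid's black grip is level at (277,243), and lid top z = 0.173, so it is closed. Next I move over the program key.

```bash
python3 -m pendant '[{"x":0.003,"y":0.003,"z":0.03,"spin":0},{"x":0.006,"y":0.0035,"z":0.065,"spin":0},{"x":0.008,"y":0.0035,"z":0.1,"spin":0},{"x":0.009,"y":0.0035,"z":0.13,"spin":0},{"x":0.009,"y":0.0035,"z":0.15,"spin":0}]'
python3 -m pendant '[{"x":0,"y":0,"z":0.005,"spin":0},{"x":0,"y":0,"z":0.01,"spin":0},{"x":0,"y":0,"z":0.012,"spin":0},{"x":0,"y":0,"z":0.013,"spin":0},{"x":0,"y":0,"z":0.013,"spin":0}]'
```

```text
t: 10.88
position: [0.4149, 0.0362, 0.1277]
eef_rot: [-0.001, -0.0, 1.0, -0.0]
wrist_force: [0.2, 0.5, 0.5]
gripper_width: 0.0003
finger_force: 0.0
t: 11.3
position: [0.4172, 0.0368, 0.1185]
eef_rot: [0.001, -0.0, 1.0, 0.0]
wrist_force: [-0.4, -0.1, -0.7]
gripper_width: 0.0003
finger_force: 0.0
```

```bash
python3 -m pendant '[{"x":-0.0005,"y":0,"z":0.002,"spin":0},{"x":-0.001,"y":0,"z":0.004,"spin":0},{"x":-0.0015,"y":0,"z":0.006,"spin":0},{"x":-0.002,"y":0,"z":0.0075,"spin":0},{"x":-0.002,"y":0,"z":0.0075,"spin":0}]'
python3 -m pendant '[{"x":-0.0005,"y":0,"z":0.001,"spin":0},{"x":-0.001,"y":0,"z":0.002,"spin":0},{"x":-0.001,"y":0,"z":0.003,"spin":0},{"x":-0.001,"y":0,"z":0.003,"spin":0}]'
```

```text
t: 11.72
position: [0.4186, 0.0366, 0.11]
eef_rot: [0.0, -0.0, 1.0, -0.0]
wrist_force: [-1.2, 0.1, 1.0]
gripper_width: 0.0004
finger_force: 0.8
t: 12.05
position: [0.4198, 0.0366, 0.1072]
eef_rot: [0.0, -0.0, 1.0, 0.0]
wrist_force: [0.0, -0.2, 3.3]
gripper_width: 0.0005
finger_force: 1.8
```

Contact at about z 0.110; pressing on.

```bash
python3 -m pendant '[{"x":-0.0005,"y":0,"z":0.001,"spin":0},{"x":-0.001,"y":0,"z":0.002,"spin":0},{"x":-0.001,"y":0,"z":0.003,"spin":0},{"x":-0.001,"y":0,"z":0.003,"spin":0}]'
python3 -m pendant '[{"x":0,"y":0,"z":0.0005,"spin":0},{"x":0,"y":0,"z":0.001,"spin":0},{"x":0,"y":0,"z":0.0015,"spin":0},{"x":0,"y":0,"z":0.0015,"spin":0}]'
```

```text
t: 12.38
position: [0.4209, 0.0367, 0.105]
eef_rot: [0.0, -0.0, 1.0, 0.0]
wrist_force: [-4.6, -0.9, 16.2]
gripper_width: 0.0004
finger_force: 8.4
t: 12.72
position: [0.4211, 0.0366, 0.1045]
eef_rot: [0.001, 0.0, 1.0, 0.0]
wrist_force: [-9.2, -2.1, 28.8]
gripper_width: 0.0002
finger_force: 15.4
```

```bash
python3 -m pendant '[{"x":0.002,"y":0,"z":-0.004,"spin":0},{"x":0.004,"y":0,"z":-0.012,"spin":0},{"x":0.005,"y":0,"z":-0.025,"spin":0},{"x":0.005,"y":0,"z":-0.035,"spin":0},{"x":0.005,"y":0,"z":-0.035,"spin":0}]'
python3 -m pendant '[{"x":0,"y":-0.012,"z":0,"spin":0},{"x":0,"y":-0.024,"z":0,"spin":0},{"x":0,"y":-0.036,"z":0,"spin":0},{"x":0,"y":-0.048,"z":0,"spin":0},{"x":0,"y":-0.048,"z":0,"spin":0}]'
python3 - <<'E'
from h import *
i=camera_info("wrist");p,d=get_image("wrist");save("wrist2.png",p)
for n in("program_key","start_key","stop_key"):
    for r in silhouettes("wrist",n)[:2]:
        w=world(i,d,r["mask"])[0]; print(n,round(r["p"],2),np.array(r["rect"]).round().tolist(),np.median(w,0).round(4))
E
```

```text
t: 13.13
position: [0.4162, 0.0368, 0.1392]
eef_rot: [0.001, -0.0, 1.0, 0.0]
wrist_force: [0.3, -1.2, -0.1]
gripper_width: 0.0006
finger_force: 0.0
t: 13.55
position: [0.415, -0.0134, 0.1371]
eef_rot: [-0.0, 0.001, 1.0, -0.0]
wrist_force: [-0.2, -0.0, 0.3]
gripper_width: 0.0003
finger_force: 0.0
program_key 0.72 [337.0, 241.0, 383.0, 263.0] [0.4192 0.0361 0.1045]
start_key 0.78 [252.0, 214.0, 302.0, 260.0] [ 0.4105 -0.0098  0.1007]
stop_key 0.86 [172.0, 238.0, 216.0, 260.0] [ 0.4197 -0.0576  0.1051]
stop_key 0.16 [266.0, 338.0, 536.0, 378.0] [0.4666 0.0807 0.1387]
```

View pics/wrist2.png

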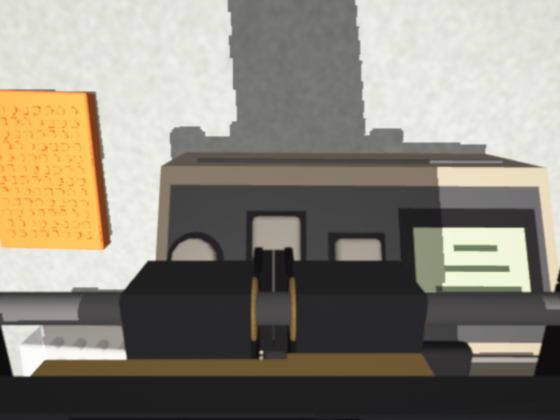

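The fingers are centred over the oblong start key (276,240). The program key (358,250) is back up, at the same height as the stop key (194,249).

```bash
python3 -m pendant '[{"x":0,"y":0.001,"z":0.006,"spin":0},{"x":-0.001,"y":0.001,"z":0.013,"spin":0},{"x":-0.002,"y":0.001,"z":0.02,"spin":0},{"x":-0.003,"y":0.001,"z":0.025,"spin":0},{"x":-0.003,"y":0.001,"z":0.026,"spin":0}]'
python3 -m pendant '[{"x":-0.0005,"y":0,"z":0.001,"spin":0},{"x":-0.001,"y":0,"z":0.002,"spin":0},{"x":-0.001,"y":0,"z":0.003,"spin":0},{"x":-0.001,"y":0,"z":0.003,"spin":0}]'
```

```text
t: 14.17
position: [0.4179, -0.0104, 0.1103]
eef_rot: [-0.001, -0.0, 1.0, -0.0]
wrist_force: [-1.0, 0.5, 2.0]
gripper_width: 0.0001
finger_force: 0.7
t: 14.5
position: [0.4193, -0.0104, 0.1086]
eef_rot: [-0.0, -0.0, 1.0, 0.0]
wrist_force: [-2.3, 0.2, 2.7]
gripper_width: 0.0005
finger_force: 1.4
```

```bash
python3 -m pendant '[{"x":-0.0005,"y":0,"z":0.001,"spin":0},{"x":-0.001,"y":0,"z":0.002,"spin":0},{"x":-0.001,"y":0,"z":0.003,"spin":0},{"x":-0.001,"y":0,"z":0.003,"spin":0}]'
```

```text
t: 14.83
position: [0.4206, -0.0104, 0.1057]
eef_rot: [0.0, -0.0, 1.0, 0.0]
wrist_force: [-2.6, 0.9, 4.6]
gripper_width: 0.0003
finger_force: 2.6
```

```bash
python3 -m pendant '[{"x":0,"y":0,"z":0.001,"spin":0},{"x":0,"y":0,"z":0.002,"spin":0},{"x":0,"y":0,"z":0.003,"spin":0},{"x":0,"y":0,"z":0.0035,"spin":0},{"x":0,"y":0,"z":0.0035,"spin":0}]'
```

```text
t: 15.25
position: [0.4212, -0.0104, 0.1045]
eef_rot: [0.001, 0.0, 1.0, 0.001]
wrist_force: [-14.3, -1.1, 35.5]
gripper_width: 0.0005
finger_force: 18.9
```

Fully down on its stop at the same depth as the program key. Releasing and checking.

```bash
python3 -m pendant '[{"x":0.002,"y":0,"z":-0.005,"spin":0},{"x":0.004,"y":0,"z":-0.015,"spin":0},{"x":0.005,"y":0,"z":-0.04,"spin":0},{"x":0.005,"y":0,"z":-0.075,"spin":0},{"x":0.005,"y":0,"z":-0.11,"spin":0}]'
python3 -m pendant '[{"x":0,"y":0,"z":-0.03,"spin":0},{"x":0,"y":0,"z":-0.055,"spin":0},{"x":0,"y":0,"z":-0.065,"spin":0},{"x":0,"y":0,"z":-0.065,"spin":0},{"x":0,"y":0,"z":-0.065,"spin":0}]'
python3 - <<'E'
from h import *
i=camera_info("wrist");p,d=get_image("wrist");save("wrist3.png",p)
for n in("program_key","start_key","stop_key"):
    for r in silhouettes("wrist",n)[:1]:
        w=world(i,d,r["mask"])[0]; print(n,round(r["p"],2),np.median(w,0).round(4))
i=camera_info("top");p,d=get_image("top")
for r in silhouettes("top","lid_top")[:1]:
    w=world(i,d,r["mask"])[0]; print(np.median(w,0).round(4))
E
```

```text
t: 15.67
position: [0.4148, -0.0107, 0.2133]
eef_rot: [-0.0, 0.0, 1.0, -0.0]
wrist_force: [1.5, 0.4, 0.2]
gripper_width: 0.0004
finger_force: 0.0
t: 16.08
position: [0.4154, -0.0105, 0.2766]
eef_rot: [0.0, -0.0, 1.0, -0.0]
wrist_force: [0.1, 0.1, -0.9]
gripper_width: 0.0002
finger_force: 0.0
program_key 0.78 [0.4258 0.0371 0.1078]
start_key 0.94 [ 0.4258 -0.0106  0.1079]
stop_key 0.86 [ 0.4246 -0.0577  0.1075]
[0.5668 0.0432 0.1728]
```

View pics/wrist3.png

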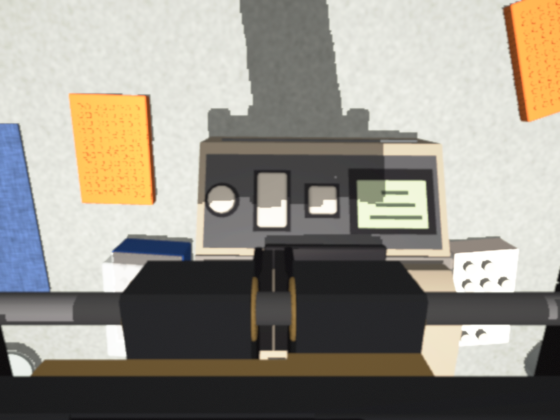

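All three keys (221,199), (272,199) and (322,200) are up, the lid is closed at 0.173 m, and the robot is clear.

```bash
python3 -c "
from station import *
print(hand_in())"
```

```text
the job is handed in; nothing more can be done
None
```

The job is handed in at about 16 s: I closed the lid gently, then pressed the program key and then the start key fully down, and both sprang back up; the stop key was not touched, the arm touched nothing else, and the plate, hidden under the closed lid, was not checked again.

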